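Open a strut-lidded incubator and complete its round tray of bottles

ROBOT

A 6-joint arm with a two-finger parallel gripper is mounted at the origin on the work surface. World frame = base frame: x ahead of the robot, y to its left, z up, the work surface at z = 0. Lengths are in m, angles in rad, forces in N, time in s.
With the tool pointing down it reaches from about 0.375 to 0.975 m from the base axis. Payload 3.8 kg.
Tool frame: the origin (TCP) lies at the very end of the fingers, on their centre line; the grasp point (between the pads) lies 19 mm behind it; z points along the fingers, y is the line along which they close (so a half turn about z gives the same grasp; the last joint's range is limited). The gripper opens to 85 mm and grips with 20 to 120 N. Pads are 22 mm wide; open, the fingers measure 114 mm over their backs; the gripper's body (76 mm by 85 mm) begins 54 mm behind the grasp point. The pads swing forward as they close: fully open they stand 13 mm farther back than shut.
Start: joints at [1.295, 0.264, 1.604, -0, 1.274, -0.037], TCP at [0.16, 0.656, 0.231] pointing down, gripper open.
Joint ranges: [-2.63, 2.63], [-0.94, 2.18], [0.31, 2.57], [-1.31, 4.45], [0, 2.66], [-2.55, 2.55]. Speed limits (rad/s): [2.57, 2.57, 3.14, 3.14, 3.14, 3.14].

INTERFACE

Orientations are given as a rotation vector (axis times angle).
In Python, from workcell import read_state, read_camera, calibration, finish_job gives the robot as it stands.
- The arm moves only by the tool step_arm, never from a script. Its argument "commands" is a list of rows, each an object of numbers: "fingers": the gripper's target within -1 to 1 (shut at 1, half-way at 0, fully open at -1); "dx", "dy", "dz": the shift along the tool's x, y, z in m; "roll": the turn about the tool's z in degrees. In form: [{"fingers": .., "dx": .., "dy": .., "dz": .., "roll": ..}, ...]. A call has 1 to 8 rows; each row is the pose to reach, as a shift and turn from the pose commanded when the call began, along the tool's axes at that moment; what a row does not reach only later rows make up. A row lasts 1/8 s, in which the tool goes at most 62.5 mm and 10.7 degrees, less where a joint would pass 70% of its speed; a pose out of reach is approached as far as the arm can. A call with a gripper value outside its range is refused whole. The fingers move at their own pace and stop on an object; "squeeze" is the grip in N (left out, the last holds). Time passes only in rows, so rows that repeat a pose let the fingers close. It gives the time, the measured TCP pose, the force, the opening and the grip force at its end, in the units of the state.
- read_state(): the state, without advancing time (a new reading comes with each control period).
- read_camera(name): name is "side" or "top" or "wrist"; returns (picture, depth): 420x560x3 uint8, blue, green, red; 420x560 float32, m along the optical axis (not along the pixel's ray), 0 where there is no reading.
- calibration(name): a dict with "intrinsics" (3x3 intrinsics, pixels), "world_to_cam" (4x4, takes a point from world to camera coordinates). Camera axes: x right, y up, looking along -z (the intrinsics and any distortion apply to the point x, -y, -z); pixel columns grow to the right and rows downward; lengths in m; the calibration is good to about 2 mm. A picture is of the moment at which its call begins: read the wrist's pose just before it. calibration takes no time and is no camera call; for the wrist camera it gives the pose at the moment of the call.
- finish_job(): hands the job in; it is judged then, once.
The state is a dict: "time": time; "q": joint angles; "joint_vel": joint speeds; "joint_torque": joint torques, N m; "tool_pos": TCP position; "tcp_rot": TCP orientation; "wrist_force": force on the tool from outside, world axes, zero at the start; "torque": the same for the moment, N m; "width": opening from 0.0 (shut) to 1.0 (fully open); "grip_force": force on a finger pad.
Only numpy, scipy, OpenCV 4.12 (cv2) and the standard library are available. Lean on these libraries where they do the work, as an engineer would, in place of code of your own. Each camera call takes 0.05 s, during which the arm holds its last target. There are 200 camera calls.

TASK

Lift the incubator's lid by its front ledge until the gas struts take over and hold it fully open by themselves. Then stand the two orange-capped bottles in the two free places of the round tray inside, so that all seven bottles stand upright on the tray's floor, six around one. Set them down rather than dropping them, knock no bottle over, leave the lid standing open, and leave the jar, the tape and the lens post where they are.

Things in the scene. Friction and masses are not known exactly. Their poses are not given: they have to be found in the camera images.
- chest: light-tight bench incubator, fixed to the table: a white box 230 mm deep (x), 300 mm wide (y), with 14 mm walls, inner floor 45 mm and rim 125 mm above the table, closed by a grey lid. Origin at the centre of its underside on the table; x points from its front (the side with the panel and the ledge of the lid, which faces roughly to the left, +y) to its back (the hinge). Inside it, 122 mm either side of the middle, a gas strut runs from the side wall to the lid.
- lid (a joint): angle of the lid in rad: 0 closed, 1.45 against its open stop (83 degrees). Two damped gas struts carry part of its weight (about 1 kg): released below the balance point it sinks shut, released beyond it the struts push it on, slowly, to the stop and hold it there. The balance point lies between about 0.5 and 0.95 rad (lids differ a little in weight); lifting takes 3-5 N at the ledge when closed, less further up.
- lid_ledge (a point): centre of the underside of the lid's black pull ledge: a flat lip 180 mm wide (along y) and 6 mm thick, that sticks out 28 mm from the front of the lid, so its free edge is 14 mm in front of this point. Closed, its underside is 130 mm above the table with nothing but the box's plain front wall behind it, so fingertips fit under it. Turns with the lid; x towards the hinge when closed.
- lid_hinge (a point): middle of the lid's hinge line (along y) at the top of the back wall, 125.5 mm above the table; the ledge point above lies 244 mm in front of it.
- tray: round steel tray, fixed on the incubator's inner floor and hidden until the lid is open: inner diameter 123 mm, outer 129 mm, wall 25 mm high, floor 3 mm thick. Origin at the centre of its underside, z up. Its x axis points away from the free side: seen from the centre, the two free places lie 41 mm out at 150 and 210 degrees from its x axis (counter-clockwise from above).
- packed0_mid (a point): amber glass bottle, 38 mm diameter and 94 mm tall: a straight body 47 mm high with a paper label, a shoulder to 56 mm, then a slim ribbed black screw cap, 14 mm diameter and 38 mm long (from 56 to 94 mm above the bottle's underside), which is what one grips. About 60 to 120 g. This point is its centre, half-way up (47 mm above its underside); z along the bottle. Loose; stands in the middle of the tray.
- packed1_mid (a point): amber glass bottle, 38 mm diameter and 94 mm tall: a straight body 47 mm high with a paper label, a shoulder to 56 mm, then a slim ribbed black screw cap, 14 mm diameter and 38 mm long (from 56 to 94 mm above the bottle's underside), which is what one grips. About 60 to 120 g. This point is its centre, half-way up (47 mm above its underside); z along the bottle. Loose; stands in the tray's ring, 41 mm from its centre at -90 degrees from the tray's x axis.
- packed2_mid (a point): amber glass bottle, 38 mm diameter and 94 mm tall: a straight body 47 mm high with a paper label, a shoulder to 56 mm, then a slim ribbed black screw cap, 14 mm diameter and 38 mm long (from 56 to 94 mm above the bottle's underside), which is what one grips. About 60 to 120 g. This point is its centre, half-way up (47 mm above its underside); z along the bottle. Loose; stands in the tray's ring, 41 mm from its centre at -30 degrees from the tray's x axis.
- packed3_mid (a point): amber glass bottle, 38 mm diameter and 94 mm tall: a straight body 47 mm high with a paper label, a shoulder to 56 mm, then a slim ribbed black screw cap, 14 mm diameter and 38 mm long (from 56 to 94 mm above the bottle's underside), which is what one grips. About 60 to 120 g. This point is its centre, half-way up (47 mm above its underside); z along the bottle. Loose; stands in the tray's ring, 41 mm from its centre at 30 degrees from the tray's x axis.
- packed4_mid (a point): amber glass bottle, 38 mm diameter and 94 mm tall: a straight body 47 mm high with a paper label, a shoulder to 56 mm, then a slim ribbed black screw cap, 14 mm diameter and 38 mm long (from 56 to 94 mm above the bottle's underside), which is what one grips. About 60 to 120 g. This point is its centre, half-way up (47 mm above its underside); z along the bottle. Loose; stands in the tray's ring, 41 mm from its centre at 90 degrees from the tray's x axis.
- new_a_mid (a point): amber glass bottle, 38 mm diameter and 94 mm tall: a straight body 47 mm high with a paper label, a shoulder to 56 mm, then a slim ribbed orange screw cap, 14 mm diameter and 38 mm long (from 56 to 94 mm above the bottle's underside), which is what one grips. About 60 to 120 g. This point is its centre, half-way up (47 mm above its underside); z along the bottle. Stands loose on the table to the left of the incubator; to be loaded.
- new_b_mid (a point): amber glass bottle, 38 mm diameter and 94 mm tall: a straight body 47 mm high with a paper label, a shoulder to 56 mm, then a slim ribbed orange screw cap, 14 mm diameter and 38 mm long (from 56 to 94 mm above the bottle's underside), which is what one grips. About 60 to 120 g. This point is its centre, half-way up (47 mm above its underside); z along the bottle. Stands loose on the table to the left of the incubator; to be loaded.
- jar: bystander: white jar with a red cap, 54 mm diameter, 75 mm tall, loose on the table. Origin at the centre of its underside.
- tape: bystander: yellow roll of tape lying flat, 84 mm diameter, 24 mm high, loose. Origin at the centre of its underside.
- lens_post: bystander: black lens holder on a post, 38 mm foot, 119 mm tall, loose. Origin at the centre of its underside.
- hotplate: bystander: white hotplate stirrer with a round black top, 210 x 160 mm, 90 mm high, fixed. Origin at the centre of its underside.
Not all that is in view belongs to the job. What is shaped like the part that bears new_a_mid but purple is not meant. Leave any purple look-alike of the part that bears new_b_mid alone.

How it is judged:
On the way, in this order (a step that is already met when the one before it is completed fails the run):
1. the lid stands open beyond 1.3 rad, held by its struts, with nothing of the robot touching the incubator (value of joint lid above 1.3 rad and contact force between each of the arm, the fingers and chest below 0.3 N), for 0.3 s.
2. one of the orange-capped bottles stands upright on the tray's floor (((horizontal distance between new_a_mid and tray below 0.046 m and z of new_a_mid in the frame of tray between 0.045 and 0.055 m and angle between new_a_mid's own z axis and vertical below 0.08 rad) or (horizontal distance between new_b_mid and tray below 0.046 m and z of new_b_mid in the frame of tray between 0.045 and 0.055 m and angle between new_b_mid's own z axis and vertical below 0.08 rad))), for 0.2 s.
At the end, for the whole second after the job is handed in: The lid stands open (beyond 1.3 rad) and still; all seven bottles stand at rest in the tray, each upright within 0.08 rad, on its floor (centre 45 to 55 mm above the tray's underside) and with its axis within 46 mm of the tray's centre (value of joint lid above 1.3 rad and velocity of joint lid below 0.05 rad/s and horizontal distance between each of new_a_mid, new_b_mid, packed0_mid, packed1_mid, packed2_mid, packed3_mid, packed4_mid and tray below 0.046 m and z of new_a_mid in the frame of tray between 0.045 and 0.055 m and angle between each of new_a_mid, new_b_mid, packed0_mid, packed1_mid, packed2_mid, packed3_mid, packed4_mid's own z axis and vertical below 0.08 rad and linear speed of each of new_a, new_b, packed0, packed1, packed2, packed3, packed4 below 0.02 m/s and z of new_b_mid in the frame of tray between 0.045 and 0.055 m and z of packed0_mid in the frame of tray between 0.045 and 0.055 m and z of packed1_mid in the frame of tray between 0.045 and 0.055 m and z of packed2_mid in the frame of tray between 0.045 and 0.055 m and z of packed3_mid in the frame of tray between 0.045 and 0.055 m and z of packed4_mid in the frame of tray between 0.045 and 0.055 m); the robot touches nothing.
It fails at once if the jar, the tape or the lens post is shifted by more than 25 mm (distance of any of jar, tape, lens_post from where it was at the start of the episode above 0.025 m).
It fails at once if an orange-capped bottle is let go over the tray and falls into it (faster than 0.5 m/s) ((horizontal distance between new_a_mid and tray below 0.065 m and contact force between the fingers and new_a below 0.05 N and linear speed of new_a above 0.5 m/s) or (horizontal distance between new_b_mid and tray below 0.065 m and contact force between the fingers and new_b below 0.05 N and linear speed of new_b above 0.5 m/s)).
It fails at once if a bottle is knocked over (angle between any of new_a_mid, new_b_mid, packed0_mid, packed1_mid, packed2_mid, packed3_mid, packed4_mid's own z axis and vertical above 0.8 rad).
It also fails if it takes over 72 s, if anything falls off the work surface, if the arm or the gripper's body presses on something with over 40 N, if the wrist force passes 120 N, or if a joint passes its speed limit or range.

## Working session

There is one attempt and no reset: what is moved stays moved. The work goes in short steps, Python scripts to look and compute and a tool call to move; the robot and the scene stay as the last step left them, time stands still between calls to the robot, and variables do not carry over. Pictures are saved under pics/ and viewed, at most 10 in all, crops included, and the job is handed in when it is done.

Besides the shell and the picture viewer there is one more tool, called as name([rows], argument=value, ...), one row to a line, values as JSON. step_arm: Moves the arm, as the interface text tells. Its arguments: {"type":"object","properties":{"commands":{"type":"array","items":{"type":"object","properties":{"fingers":{"type":"number"},"dx":{"type":"number"},"dy":{"type":"number"},"dz":{"type":"number"},"roll":{"type":"number"}}}},"squeeze":{"type":"number"}},"required":["commands"]}

```bash
mkdir -p pics
cat > h.py <<'E'
import numpy as np, cv2
from workcell import *
from scipy.spatial.transform import Rotation as R
def cloud(name):
    c=calibration(name); im,d=read_camera(name)
    K=np.array(c["intrinsics"]); T=np.linalg.inv(np.array(c["world_to_cam"]))
    v,u=np.mgrid[:d.shape[0],:d.shape[1]]
    p=np.stack([(u-K[0,2])/K[0,0]*d,-(v-K[1,2])/K[1,1]*d,-d],-1)
    return im,d,p@T[:3,:3].T+T[:3,3]
E
python3 - <<'E'
from h import *
s=read_state(); print({k:np.round(v,3) for k,v in s.items()})
print(R.from_rotvec(s["tcp_rot"]).as_matrix().round(3))
for n in("top","side"):
    c=calibration(n); print({k:np.round(v,3) for k,v in c.items()})
    im,d,P=cloud(n); np.savez(f"{n}0.npz",im=im,d=d,P=P); cv2.imwrite(f"pics/{n}0.png",im)
a=[cv2.imread(f"pics/{n}0.png") for n in("top","side")]
E
```

```text
{'time': np.float64(0.0), 'q': array([ 1.295,  0.265,  1.605, -0.   ,  1.274, -0.037]), 'joint_vel': array([ 0.   ,  0.001,  0.003, -0.   ,  0.001, -0.002]), 'joint_torque': array([-1.0000e-03, -5.1511e+01, -3.6733e+01,  0.0000e+00,  1.3000e-02,
       -0.0000e+00]), 'tool_pos': array([0.159, 0.655, 0.23 ]), 'tcp_rot': array([-0.374, -3.119,  0.004]), 'wrist_force': array([-0.11 ,  0.757, -0.61 ]), 'torque': array([ 0.037, -0.016, -0.019]), 'grip_force': np.float64(0.0), 'width': np.float64(0.999)}
[[-0.972  0.237 -0.001]
 [ 0.237  0.972 -0.002]
 [ 0.    -0.002 -1.   ]]
{'intrinsics': array([[498.138,   0.   , 279.043],
       [  0.   , 498.138, 206.521],
       [  0.   ,   0.   ,   1.   ]]), 'world_to_cam': array([[ 0.029, -1.   , -0.003, -0.029],
       [ 0.979,  0.028,  0.203, -0.536],
       [-0.203, -0.009,  0.979, -1.439],
       [ 0.   ,  0.   ,  0.   ,  1.   ]])}
{'intrinsics': array([[411.241,   0.   , 281.104],
       [  0.   , 411.241, 206.559],
       [  0.   ,   0.   ,   1.   ]]), 'world_to_cam': array([[-0.993, -0.115,  0.019,  0.542],
       [ 0.092, -0.675,  0.732, -0.136],
       [-0.072,  0.729,  0.681, -1.308],
       [ 0.   ,  0.   ,  0.   ,  1.   ]])}
```

View pics/top0.png

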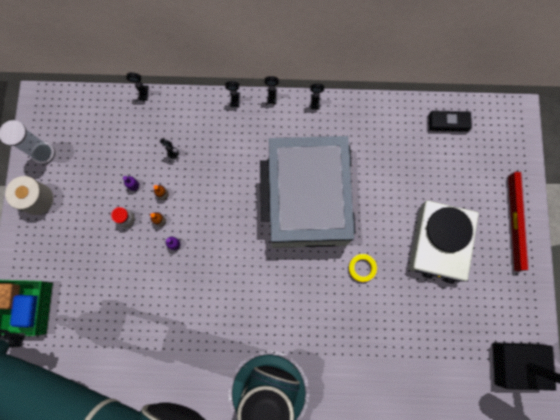

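View pics/side0.png

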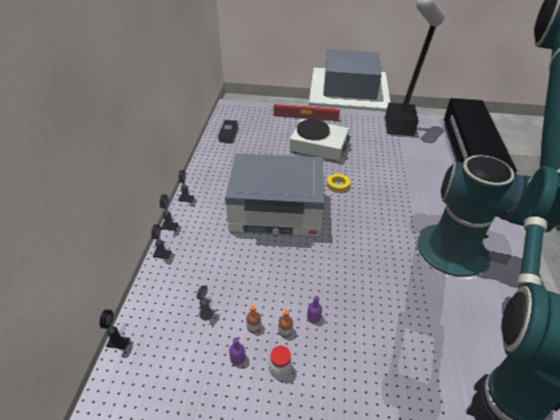

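Top view: orange-capped bottles at (160,190) and (156,217), which are the ones wanted. Purple look-alikes are at (131,183) and (172,243), the red jar cap at (120,215), the lens post at (171,152) and the tape at (363,268). The incubator is centred at about (311,190), with its ledge on the left side.

Run:
```python
from h import *
for n in("top","side"):
    z=np.load(f"{n}0.npz"); im,P,d=z["im"],z["P"],z["d"]
    hsv=cv2.cvtColor(im,cv2.COLOR_BGR2HSV)
    for nm,lo,hi in(("orange",(5,170,110),(14,255,255)),("purple",(125,90,50),(155,255,255)),("red",(0,200,120),(3,255,255)),("yellow",(25,180,150),(33,255,255))):
        m=cv2.inRange(hsv,lo,hi); k,l,st,ce=cv2.connectedComponentsWithStats(m)
        for i in range(1,k):
            if st[i,4]<15: continue
            q=P[(l==i)&(d>0)]; zt=np.percentile(q[:,2],95)
            t=q[q[:,2]>zt-.006]
            print(n,nm,ce[i].round(),st[i,4],"median",np.median(q,0).round(3),"topmean",t.mean(0).round(3))
    # lid: points with height 0.12..0.17
    m=((P[...,2]>.118)&(P[...,2]<.18)&(P[...,0]>.3)&(P[...,1]<.2)&(P[...,1]>-.3)&(d>0)).astype(np.uint8)
    k,l,st,ce=cv2.connectedComponentsWithStats(m)
    i=1+np.argmax(st[1:,4]); q=P[l==i]; print(n,"lid",st[i],"z pct",np.percentile(q[:,2],[5,50,95]).round(3))
    print(cv2.minAreaRect(q[:,:2].astype(np.float32)*1000), q.min(0).round(3),q.max(0).round(3))
    dk=q[q[:,2]<.14]; print("low part",len(dk),np.median(dk,0).round(3))
im=cv2.imread("pics/side0.png"); cv2.imwrite("pics/crop.png",cv2.resize(im[140:400,150:370],None,fx=2.2,fy=2.2,interpolation=cv2.INTER_CUBIC))
```

```text
top orange [158. 188.] 35 median [0.578 0.346 0.084] topmean [0.576 0.35  0.097]
top orange [155. 216.] 42 median [0.494 0.35  0.071] topmean [0.492 0.353 0.094]
top purple [130. 182.] 136 median [0.599 0.441 0.053] topmean [0.602 0.443 0.091]
top purple [172. 243.] 140 median [0.417 0.298 0.054] topmean [0.421 0.302 0.094]
top red [520. 221.] 527 median [ 0.512 -0.736  0.049] topmean [ 0.508 -0.735  0.052]
top red [119. 215.] 167 median [0.493 0.457 0.075] topmean [0.492 0.457 0.077]
top yellow [362. 268.] 339 median [ 0.364 -0.269  0.023] topmean [ 0.363 -0.267  0.026]
top lid [ 260  136   96  107 9213] z pct [0.136 0.155 0.16 ]
((574.0224609375, -91.82240295410156), (301.2281494140625, 266.7776794433594), 3.216677188873291) [ 0.419 -0.23   0.118] [0.73  0.045 0.167]
low part 663 [0.55  0.025 0.135]
side purple [316. 298.] 21 median [0.422 0.305 0.095] topmean [0.422 0.304 0.095]
side purple [314. 311.] 158 median [0.424 0.314 0.051] topmean [0.422 0.308 0.072]
side purple [236. 352.] 235 median [0.603 0.453 0.052] topmean [0.604 0.446 0.093]
side yellow [338. 181.] 121 median [ 0.37  -0.264  0.024] topmean [ 0.369 -0.264  0.024]
side lid [ 225  153  100   61 5283] z pct [0.134 0.156 0.159]
((573.6614990234375, -86.55976867675781), (299.9702453613281, 264.26776123046875), 3.341747999191284) [ 0.418 -0.225  0.118] [0.728 0.048 0.164]
low part 675 [0.565 0.022 0.135]
```

View pics/crop.png

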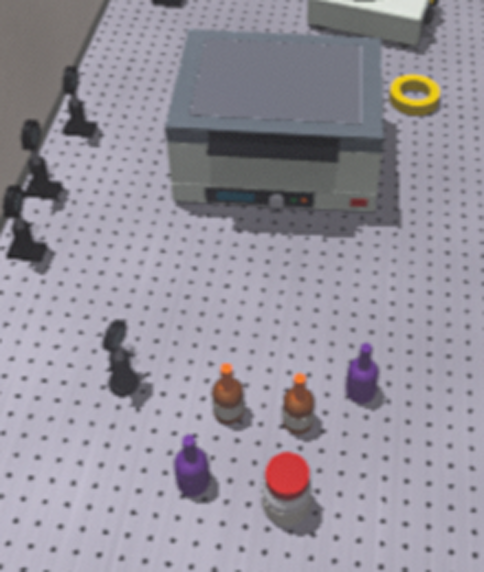

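Close crop: the amber, orange-capped bottles at crop pixels (227,398) and (299,405) are the right ones. The purple ones at (190,468) and (363,378) stay put. Next I move to in front of the ledge with the fingers shut.

step_arm([
  {"fingers": 1, "dx": -0.532, "dy": -0.457, "dz": 0.03, "roll": 73},
  {"fingers": 1, "dx": -0.532, "dy": -0.457, "dz": 0.03, "roll": 73},
  {"fingers": 1, "dx": -0.532, "dy": -0.457, "dz": 0.03, "roll": 73},
  {"fingers": 1, "dx": -0.532, "dy": -0.457, "dz": 0.03, "roll": 73},
  {"fingers": 1, "dx": -0.532, "dy": -0.457, "dz": 0.03, "roll": 73},
  {"fingers": 1, "dx": -0.532, "dy": -0.457, "dz": 0.03, "roll": 73},
  {"fingers": 1, "dx": -0.532, "dy": -0.457, "dz": 0.03, "roll": 73},
  {"fingers": 1, "dx": -0.532, "dy": -0.457, "dz": 0.03, "roll": 73},
], squeeze=40)

```text
time: 1.1
tool_pos: [0.4515, 0.2481, 0.2096]
tcp_rot: [-2.157, -2.284, -0.0]
wrist_force: [0.9, 0.6, -0.3]
width: 0.0
grip_force: 0.0
```

step_arm([
  {"fingers": 1, "dx": -0.169, "dy": 0.106, "dz": 0},
  {"fingers": 1, "dx": -0.169, "dy": 0.106, "dz": 0},
  {"fingers": 1, "dx": -0.169, "dy": 0.106, "dz": 0},
  {"fingers": 1, "dx": -0.169, "dy": 0.106, "dz": 0},
  {"fingers": 1, "dx": -0.169, "dy": 0.106, "dz": 0.098},
  {"fingers": 1, "dx": -0.169, "dy": 0.106, "dz": 0.098},
  {"fingers": 1, "dx": -0.169, "dy": 0.106, "dz": 0.098},
])

```text
invalid input
```

step_arm([
  {"fingers": 1, "dx": -0.02},
  {"fingers": 1, "dx": -0.025},
  {"fingers": 1, "dx": -0.028},
  {"fingers": 1, "dx": -0.028},
])

```text
invalid input
```

step_arm([
  {"fingers": 1, "dx": -0.169, "dy": 0.106, "dz": 0, "roll": 0},
  {"fingers": 1, "dx": -0.169, "dy": 0.106, "dz": 0, "roll": 0},
  {"fingers": 1, "dx": -0.169, "dy": 0.106, "dz": 0, "roll": 0},
  {"fingers": 1, "dx": -0.169, "dy": 0.106, "dz": 0, "roll": 0},
  {"fingers": 1, "dx": -0.169, "dy": 0.106, "dz": 0.098, "roll": 0},
  {"fingers": 1, "dx": -0.169, "dy": 0.106, "dz": 0.098, "roll": 0},
  {"fingers": 1, "dx": -0.169, "dy": 0.106, "dz": 0.098, "roll": 0},
])

```text
time: 1.98
tool_pos: [0.5624, 0.0876, 0.1078]
tcp_rot: [-2.151, -2.281, 0.011]
wrist_force: [-0.2, -0.5, -0.4]
width: -0.0
grip_force: 0.0
```

step_arm([
  {"fingers": 1, "dx": -0.02, "dy": 0, "dz": 0, "roll": 0},
  {"fingers": 1, "dx": -0.028, "dy": 0, "dz": 0, "roll": 0},
  {"fingers": 1, "dx": -0.032, "dy": 0, "dz": 0, "roll": 0},
  {"fingers": 1, "dx": -0.034, "dy": 0, "dz": 0, "roll": 0},
  {"fingers": 1, "dx": -0.034, "dy": 0, "dz": 0, "roll": 0},
])

```text
time: 2.6
tool_pos: [0.5686, 0.0534, 0.1123]
tcp_rot: [2.156, 2.284, 0.001]
wrist_force: [0.1, 0.1, 0.2]
width: -0.001
grip_force: 0.0
```

No contact yet, so I press further.

step_arm([
  {"fingers": 1, "dx": -0.003, "dy": 0, "dz": 0, "roll": 0},
  {"fingers": 1, "dx": -0.005, "dy": 0, "dz": 0, "roll": 0},
  {"fingers": 1, "dx": -0.005, "dy": 0, "dz": 0, "roll": 0},
])

```text
time: 2.98
tool_pos: [0.5685, 0.0518, 0.1121]
tcp_rot: [-2.154, -2.281, -0.006]
wrist_force: [-1.4, 11.0, 1.4]
width: 0.001
grip_force: 5.6
```

step_arm([
  {"fingers": 1, "dx": -0.005, "dy": 0, "dz": 0, "roll": 0},
  {"fingers": 1, "dx": -0.005, "dy": 0, "dz": -0.006, "roll": 0},
  {"fingers": 1, "dx": -0.0055, "dy": 0, "dz": -0.014, "roll": 0},
  {"fingers": 1, "dx": -0.006, "dy": 0, "dz": -0.022, "roll": 0},
  {"fingers": 1, "dx": -0.007, "dy": 0, "dz": -0.03, "roll": 0},
  {"fingers": 1, "dx": -0.007, "dy": 0, "dz": -0.03, "roll": 0},
])

```text
time: 3.72
tool_pos: [0.5687, 0.0491, 0.1426]
tcp_rot: [-2.151, -2.277, -0.014]
wrist_force: [-1.9, 23.6, 1.1]
width: 0.0
grip_force: 12.0
```

```bash
cat > lid.py <<'E'
from h import *
s=read_state(); print(s["tool_pos"].round(4) if hasattr(s["tool_pos"],"round") else s["tool_pos"])
im,d,P=cloud("side"); cv2.imwrite("pics/lid.png",im)
hx=np.array([.057,-.998]); q=P[(d>0)]; rel=q[:,:2]-np.array([.581,-.215])
a=rel@hx; b=rel@np.array([.998,.057]); m=(abs(b)>.1)&(abs(b)<.145)&(a<-.03)&(a>-.235)&(q[:,2]>.14)
# lid top line fit: z vs a
A=np.polyfit(a[m],q[m,2],1); print(m.sum(),"lid angle",np.arctan(-A[0]), "resid",np.std(q[m,2]-np.polyval(A,a[m])))
E
python3 lid.py
```

```text
[0.5687 0.0491 0.1426]
1421 lid angle 0.8323975968370347 resid 0.13973956904510215
```

Run:
```python
from h import *
im=cv2.imread("pics/lid.png"); cv2.imwrite("pics/lidc.png",cv2.resize(im[110:270,190:400],None,fx=3,fy=3,interpolation=cv2.INTER_CUBIC))
z=np.load("side0.npz"); s=cv2.absdiff(z["im"],im).sum(2)
```

```text
(no output)
```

View pics/lidc.png

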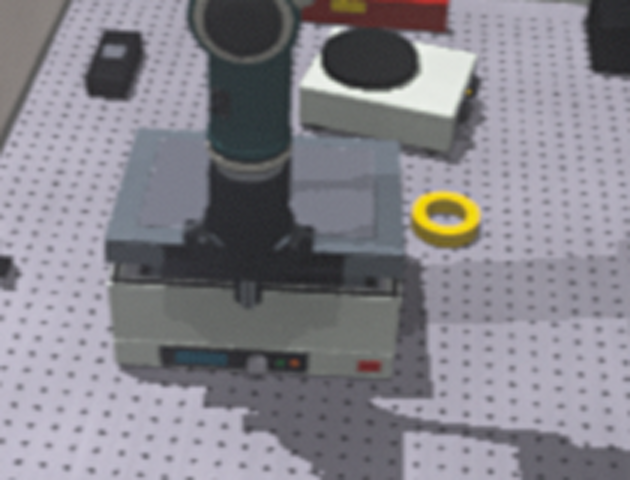

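The lid is lifting: a dark gap shows under its front edge at crop (255,280). I continue along the arc.

step_arm([
  {"fingers": 1, "dx": -0.003, "dy": 0, "dz": -0.012, "roll": 0},
  {"fingers": 1, "dx": -0.006, "dy": 0, "dz": -0.026, "roll": 0},
  {"fingers": 1, "dx": -0.01, "dy": 0, "dz": -0.04, "roll": 0},
  {"fingers": 1, "dx": -0.015, "dy": 0, "dz": -0.054, "roll": 0},
  {"fingers": 1, "dx": -0.02, "dy": 0, "dz": -0.068, "roll": 0},
  {"fingers": 1, "dx": -0.026, "dy": 0, "dz": -0.082, "roll": 0},
])

```text
time: 4.53
tool_pos: [0.5703, 0.0225, 0.2257]
tcp_rot: [-2.149, -2.28, -0.013]
wrist_force: [-3.2, 18.5, 6.2]
width: -0.001
grip_force: 9.2
```

step_arm([
  {"fingers": 1, "dx": -0.009, "dy": 0, "dz": -0.017, "roll": 0},
  {"fingers": 1, "dx": -0.019, "dy": 0, "dz": -0.032, "roll": 0},
  {"fingers": 1, "dx": -0.031, "dy": 0, "dz": -0.048, "roll": 0},
  {"fingers": 1, "dx": -0.045, "dy": 0, "dz": -0.064, "roll": 0},
  {"fingers": 1, "dx": -0.06, "dy": 0, "dz": -0.078, "roll": 0},
  {"fingers": 1, "dx": -0.075, "dy": 0, "dz": -0.092, "roll": 0},
  {"fingers": 1, "dx": -0.092, "dy": 0, "dz": -0.103, "roll": 0},
  {"fingers": 1, "dx": -0.11, "dy": 0, "dz": -0.114, "roll": 0},
])

```text
time: 5.52
tool_pos: [0.577, -0.0955, 0.3382]
tcp_rot: [2.156, 2.285, -0.001]
wrist_force: [0.5, 0.4, 0.2]
width: 0.005
grip_force: 0.2
```

step_arm([
  {"fingers": 1, "dx": -0.02, "dy": 0, "dz": -0.008, "roll": 0},
  {"fingers": 1, "dx": -0.035, "dy": 0, "dz": -0.012, "roll": 0},
  {"fingers": 1, "dx": -0.035, "dy": 0, "dz": -0.012, "roll": 0},
  {"fingers": 1, "dx": -0.035, "dy": 0, "dz": -0.012, "roll": 0},
])

```text
time: 6.02
tool_pos: [0.5787, -0.1293, 0.3492]
tcp_rot: [-2.156, -2.283, 0.001]
wrist_force: [-1.0, 0.3, 0.4]
width: -0.0
grip_force: 0.0
```

step_arm([
  {"fingers": 0, "dx": 0.06, "dy": -0.01, "dz": 0, "roll": 0},
  {"fingers": 0, "dx": 0.12, "dy": -0.02, "dz": 0, "roll": 0},
  {"fingers": 0, "dx": 0.18, "dy": -0.03, "dz": 0, "roll": 0},
  {"fingers": 0, "dx": 0.24, "dy": -0.03, "dz": 0, "roll": 0},
  {"fingers": 0, "dx": 0.3, "dy": -0.03, "dz": 0, "roll": 0},
  {"fingers": 0, "dx": 0.36, "dy": -0.03, "dz": 0, "roll": 0},
  {"fingers": 0, "dx": 0.4, "dy": -0.03, "dz": 0, "roll": 0},
  {"fingers": 0, "dx": 0.4, "dy": -0.03, "dz": 0, "roll": 0},
])

```text
time: 7.02
tool_pos: [0.5245, 0.2715, 0.349]
tcp_rot: [-2.149, -2.29, 0.002]
wrist_force: [0.0, -0.2, -0.2]
width: 0.499
grip_force: 0.0
```

Run:
```python
from h import *
print(read_state()["time"])
ims=[]
for n in("top","side","wrist"):
    im,d,P=cloud(n); np.savez(f"{n}1.npz",im=im,d=d,P=P); ims.append(im)
cv2.imwrite("pics/t1.png",np.vstack([np.hstack([cv2.resize(ims[0][100:300,90:390],(400,267)),cv2.resize(ims[1][60:340,180:380],(190,267))]),np.hstack([cv2.resize(ims[2],(400,300)),np.zeros((300,190,3),np.uint8)])]))
```

```text
7.025
```

View pics/t1.png

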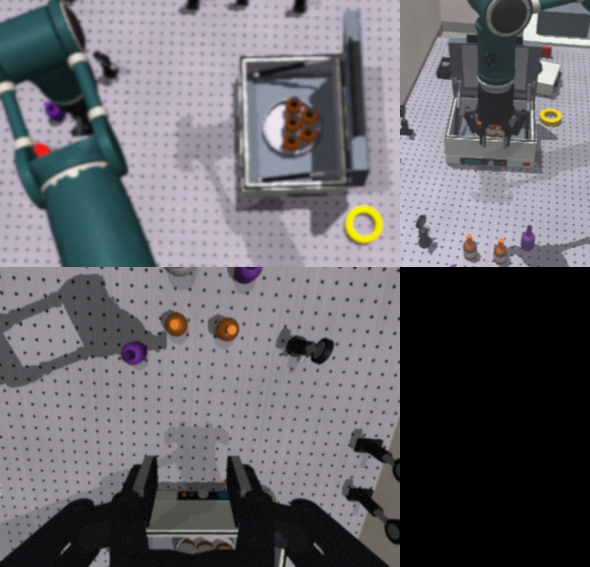

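The lid stands open. The tray is at about (293,127) in the top crop, with its free places on the left (front) side. In the wrist view the orange caps are at (176,324) and (229,329).

```bash
cat > loc.py <<'E'
from h import *
def caps(P,d,zlo,zhi,xr,yr,minpx=4):
    m=((d>0)&(P[...,2]>zlo)&(P[...,2]<zhi)&(P[...,0]>xr[0])&(P[...,0]<xr[1])&(P[...,1]>yr[0])&(P[...,1]<yr[1])).astype(np.uint8)
    k,l,st,ce=cv2.connectedComponentsWithStats(m,connectivity=4)
    return [(P[l==i].mean(0).round(4),(P[l==i].min(0)+P[l==i].max(0)).round(4)[:2]/2,st[i,4]) for i in range(1,k) if st[i,4]>=minpx]
E
python3 - <<'E'
from loc import *
z=np.load("wrist1.npz")
for r in caps(z["P"],z["d"],.08,.1,(.38,.68),(.2,.5),10): print("wrist",*r)
for n in("top1","side1"):
    z=np.load(n+".npz"); 
    for r in caps(z["P"],z["d"],.136,.15,(.46,.70),(-.18,-.0)): print(n,*r)
z=np.load("top1.npz"); P,d,im=z["P"],z["d"],z["im"]
m=(d>0)&(P[...,2]>.2)&(abs(P[...,0]-.58)<.16)&(P[...,1]<-.1)&(P[...,1]>-.3); q=P[m]; print("lid top",m.sum(),np.percentile(q[:,1],[2,50,98]).round(3),q[:,2].max())
# tray disc: bright region inside chest
g=cv2.cvtColor(im,cv2.COLOR_BGR2HSV); t=((d>0)&(P[...,2]>.035)&(P[...,2]<.085)&(g[...,2]>170)&(abs(P[...,0]-.573)<.12)&(abs(P[...,1]+.09)<.1))
k,l,st,ce=cv2.connectedComponentsWithStats(t.astype(np.uint8)); i=1+np.argmax(st[1:,4]); q=P[l==i]; print("disc",st[i],q.min(0).round(3),q.max(0).round(3),np.median(q[:,2]))
cv2.imwrite("pics/tray.png",cv2.resize(im[160:225,265:365],None,fx=7,fy=7,interpolation=cv2.INTER_CUBIC))
E
```

```text
wrist [0.4943 0.3533 0.0946] [0.49445 0.3535 ] 155
wrist [0.5772 0.3508 0.0937] [0.5776 0.3508] 170
wrist [0.4229 0.303  0.093 ] [0.4219  0.30265] 176
top1 [ 0.6977 -0.1298  0.1416] [ 0.6971  -0.12875] 16
top1 [ 0.6147 -0.103   0.1421] [ 0.6142  -0.10285] 18
top1 [ 0.5924 -0.1377  0.1419] [ 0.59275 -0.13735] 22
top1 [ 0.5744 -0.1008  0.1418] [ 0.5744 -0.1007] 22
top1 [ 0.5517 -0.1352  0.1423] [ 0.5511 -0.1351] 21
top1 [ 0.5329 -0.0985  0.1426] [ 0.5328 -0.0984] 23
side1 [ 0.6975 -0.1414  0.1454] [ 0.6978  -0.14035] 10
lid top 1632 [-0.227 -0.204 -0.185] 0.38748398949030616
disc [286 179  18  33 375] [ 0.52  -0.084  0.041] [ 0.626 -0.033  0.077] 0.04865740557337195
```

View pics/tray.png

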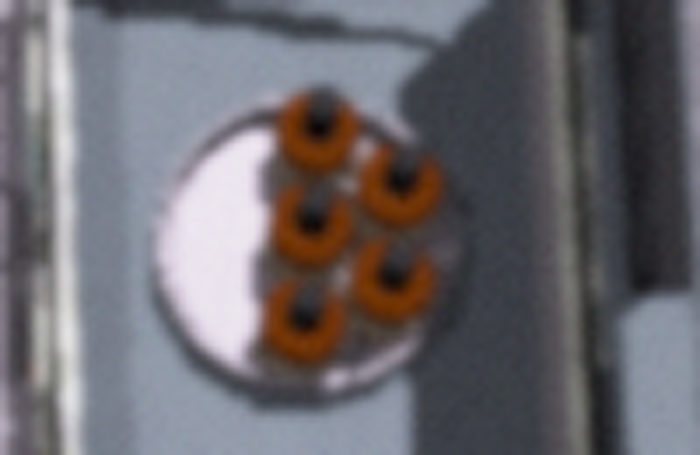

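The top crop shows five black caps at (320,110), (402,180), (312,218), (396,272) and (307,312), and the free crescent of the tray on the left. Bottle b at (0.577,0.351) goes first, to the place at (0.596,-0.067).

step_arm([
  {"fingers": 0, "dx": 0.076, "dy": 0.0575, "dz": 0.04, "roll": -8},
  {"fingers": 0, "dx": 0.076, "dy": 0.0575, "dz": 0.08, "roll": -16},
  {"fingers": 0, "dx": 0.076, "dy": 0.0575, "dz": 0.13, "roll": -24},
  {"fingers": 0, "dx": 0.076, "dy": 0.0575, "dz": 0.18, "roll": -24},
  {"fingers": 0, "dx": 0.076, "dy": 0.0575, "dz": 0.219, "roll": -24},
  {"fingers": 0, "dx": 0.076, "dy": 0.0575, "dz": 0.219, "roll": -24},
  {"fingers": 0, "dx": 0.076, "dy": 0.0575, "dz": 0.219, "roll": -24},
])

```text
time: 8.05
tool_pos: [0.5803, 0.3471, 0.1328]
tcp_rot: [1.635, 2.681, 0.003]
wrist_force: [1.1, -0.0, 1.1]
width: 0.499
grip_force: 0.0
```

```bash
cat > to.py <<'E'
import sys
from loc import *
t=np.array([float(a) for a in sys.argv[1:4]])
s=read_state(); M=R.from_rotvec(s["tcp_rot"]).as_matrix()
print("t",round(float(s["time"]),2),"pos",np.round(s["tool_pos"],4),"yaw y",np.degrees(np.arctan2(M[1,1],M[0,1])).round(1),"tool delta",(M.T@(t-s["tool_pos"])).round(4))
E
python3 to.py .5774 .3508 .062
python3 - <<'E'
from loc import *
im,d,P=cloud("wrist"); cv2.imwrite("pics/w2.png",im)
for r in caps(P,d,.085,.1,(.54,.62),(.31,.39),10): print(*r)
E
```

```text
t 8.05 pos [0.5803 0.3471 0.1328] yaw y 27.2 tool delta [ 0.0046 -0.001   0.0708]
[0.5775 0.3523 0.0938] [0.57795 0.35145] 611
```

step_arm([
  {"fingers": 0, "dx": 0.005, "dy": 0, "dz": 0, "roll": 0},
  {"fingers": 0, "dx": 0.005, "dy": 0, "dz": 0.04, "roll": 0},
  {"fingers": 0, "dx": 0.005, "dy": 0, "dz": 0.071, "roll": 0},
  {"fingers": 0, "dx": 0.005, "dy": 0, "dz": 0.071, "roll": 0},
  {"fingers": 0.5, "dx": 0.005, "dy": 0, "dz": 0.071, "roll": 0},
  {"fingers": 1, "dx": 0.005, "dy": 0, "dz": 0.071, "roll": 0},
  {"fingers": 1, "dx": 0.005, "dy": 0, "dz": 0.071, "roll": 0},
  {"fingers": 1, "dx": 0.005, "dy": 0, "dz": 0.071, "roll": 0},
])

```text
time: 9.1
tool_pos: [0.5784, 0.3531, 0.0626]
tcp_rot: [1.633, 2.681, 0.006]
wrist_force: [0.3, -0.1, 6.3]
width: 0.149
grip_force: 39.5
```

step_arm([
  {"fingers": 1, "dx": 0, "dy": 0, "dz": -0.03, "roll": 0},
  {"fingers": 1, "dx": 0, "dy": 0, "dz": -0.08, "roll": 0},
  {"fingers": 1, "dx": 0, "dy": 0, "dz": -0.14, "roll": 0},
  {"fingers": 1, "dx": 0, "dy": 0, "dz": -0.17, "roll": 0},
  {"fingers": 1, "dx": 0, "dy": 0, "dz": -0.17, "roll": 0},
])

```text
time: 9.72
tool_pos: [0.5785, 0.353, 0.2342]
tcp_rot: [1.632, 2.68, 0.01]
wrist_force: [0.7, 0.4, -1.9]
width: 0.148
grip_force: 39.3
```

```bash
python3 to.py .5964 -.0665 .235
```

```text
t 9.72 pos [0.5785 0.353  0.2342] yaw y 27.3 tool delta [-0.3809 -0.1766 -0.0022]
```

step_arm([
  {"fingers": 1, "dx": -0.05, "dy": -0.023, "dz": 0, "roll": 0},
  {"fingers": 1, "dx": -0.1, "dy": -0.046, "dz": 0, "roll": 0},
  {"fingers": 1, "dx": -0.155, "dy": -0.072, "dz": 0, "roll": 0},
  {"fingers": 1, "dx": -0.21, "dy": -0.097, "dz": 0, "roll": 0},
  {"fingers": 1, "dx": -0.265, "dy": -0.123, "dz": 0, "roll": 0},
  {"fingers": 1, "dx": -0.315, "dy": -0.146, "dz": 0, "roll": 0},
  {"fingers": 1, "dx": -0.36, "dy": -0.167, "dz": 0, "roll": 0},
  {"fingers": 1, "dx": -0.381, "dy": -0.177, "dz": 0, "roll": 0},
])

```text
time: 10.72
tool_pos: [0.5923, -0.0704, 0.2266]
tcp_rot: [-1.635, -2.677, 0.004]
wrist_force: [0.1, 0.8, -1.2]
width: 0.15
grip_force: 39.3
```

step_arm([
  {"fingers": 1, "dx": 0, "dy": 0, "dz": 0, "roll": 0},
  {"fingers": 1, "dx": 0, "dy": 0, "dz": 0, "roll": 0},
])

```text
time: 10.98
tool_pos: [0.5931, -0.0672, 0.2279]
tcp_rot: [-1.633, -2.68, 0.001]
wrist_force: [0.2, 0.1, -1.0]
width: 0.149
grip_force: 39.3
```

```bash
python3 to.py .5964 -.0665 .111
cat > look.py <<'E'
import sys
from loc import *
a=[]
for n in("wrist","top","side"):
    im,d,P=cloud(n); np.savez(f"{n}_{sys.argv[1]}.npz",im=im,d=d,P=P); a.append(im)
    for r in caps(P,d,.136,.148,(.46,.66),(-.17,-.03),4): print(n,*r)
cv2.imwrite(f"pics/l{sys.argv[1]}.png",np.hstack([cv2.resize(a[0],(480,360)),cv2.resize(a[1][150:240,265:365],(320,288))[:288].copy() if 0 else cv2.resize(a[2][110:250,190:340],(320,360))]))
E
python3 look.py p1
```

```text
t 10.97 pos [ 0.5931 -0.0672  0.2279] yaw y 27.3 tool delta [-0.0012  0.0035  0.1169]
wrist [ 0.5343 -0.0982  0.143 ] [ 0.534  -0.0993] 408
wrist [ 0.4602 -0.1372  0.1371] [ 0.46015 -0.1372 ] 4
wrist [ 0.5745 -0.1006  0.1432] [ 0.5745  -0.10185] 368
wrist [ 0.5524 -0.1344  0.1428] [ 0.5525 -0.1358] 379
wrist [ 0.5863 -0.1379  0.1379] [ 0.58625 -0.1379 ] 6
wrist [ 0.5867 -0.1395  0.1419] [ 0.5866 -0.14  ] 4
top [ 0.6144 -0.1061  0.1428] [ 0.61575 -0.1057 ] 11
side [ 0.5514 -0.1332  0.1415] [ 0.55135 -0.13205] 16
side [ 0.619  -0.0988  0.1407] [ 0.6189  -0.09855] 4
side [ 0.573  -0.0992  0.1407] [ 0.57365 -0.09905] 16
side [ 0.5328 -0.0967  0.1413] [ 0.5325 -0.099 ] 17
```

View pics/lp1.png

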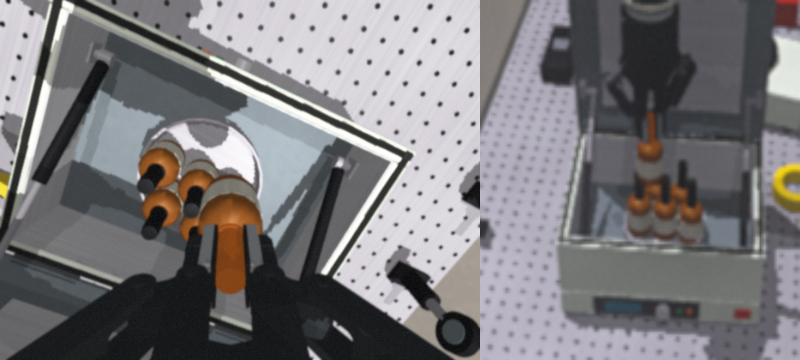

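The wrist view shows the free crescent of the tray at about (215,135), with the held bottle coming in over its far part. I check the held bottle's axis against the TCP before lowering.

```bash
cat > axis.py <<'E'
import sys
from loc import *
from scipy.optimize import least_squares
def axis(P,d,c,zs,r=.019):
    for lo,hi in zs:
        m=(d>0)&(P[...,2]>lo)&(P[...,2]<hi)&(np.hypot(P[...,0]-c[0],P[...,1]-c[1])<.026); q=P[m]
        if len(q)<15: print("few",lo,len(q)); continue
        f=least_squares(lambda p:np.hypot(q[:,0]-p[0],q[:,1]-p[1])-r,[c[0],c[1]],loss="soft_l1",f_scale=.001)
        print(lo,len(q),f.x.round(4))
if __name__=="__main__":
    n=sys.argv[1]; c=[float(a) for a in sys.argv[2:4]]; b=float(sys.argv[4])
    for v in("side","wrist"):
        z=np.load(f"{v}_{n}.npz"); print(v); axis(z["P"],z["d"],c,[(b+.003,b+.017),(b+.017,b+.031),(b+.031,b+.045)])
E
python3 axis.py p1 .5931 -.067 .166
```

```text
side
0.169 37 [ 0.5932 -0.0688]
0.183 43 [ 0.593  -0.0683]
0.197 45 [ 0.593  -0.0685]
wrist
0.169 363 [ 0.5934 -0.0693]
0.183 540 [ 0.5933 -0.0689]
0.197 786 [ 0.5935 -0.0691]
```

step_arm([
  {"fingers": 1, "dx": 0.0005, "dy": 0.004, "dz": 0, "roll": 0},
  {"fingers": 1, "dx": 0.0005, "dy": 0.004, "dz": 0.03, "roll": 0},
  {"fingers": 1, "dx": 0.0005, "dy": 0.004, "dz": 0.06, "roll": 0},
  {"fingers": 1, "dx": 0.0005, "dy": 0.004, "dz": 0.085, "roll": 0},
  {"fingers": 1, "dx": 0.0005, "dy": 0.004, "dz": 0.1, "roll": 0},
  {"fingers": 1, "dx": 0.0005, "dy": 0.004, "dz": 0.11, "roll": 0},
  {"fingers": 1, "dx": 0.0005, "dy": 0.004, "dz": 0.112, "roll": 0},
  {"fingers": 1, "dx": 0.0005, "dy": 0.004, "dz": 0.112, "roll": 0},
])

```text
time: 12.12
tool_pos: [0.5978, -0.0656, 0.1184]
tcp_rot: [1.634, 2.683, 0.0]
wrist_force: [-0.9, -0.5, -1.0]
width: 0.151
grip_force: 39.3
```

```bash
python3 to.py .5966 -.065 .1106
python3 - <<'E'
from h import *
print(read_state()["wrist_force"])
E
```

```text
t 12.12 pos [ 0.5978 -0.0656  0.1184] yaw y 27.3 tool delta [ 0.0011 -0.0008  0.0078]
[-0.92080053 -0.45752674 -0.98120287]
```

step_arm([
  {"fingers": 1, "dx": 0.001, "dy": -0.001, "dz": 0.003, "roll": 0},
  {"fingers": 1, "dx": 0.001, "dy": -0.001, "dz": 0.006, "roll": 0},
  {"fingers": 1, "dx": 0.001, "dy": -0.001, "dz": 0.008, "roll": 0},
  {"fingers": 1, "dx": 0.001, "dy": -0.001, "dz": 0.009, "roll": 0},
  {"fingers": 1, "dx": 0.001, "dy": -0.001, "dz": 0.009, "roll": 0},
])

```text
time: 12.75
tool_pos: [0.5971, -0.0652, 0.1116]
tcp_rot: [1.633, 2.682, 0.001]
wrist_force: [-4.3, 0.4, 10.9]
width: 0.154
grip_force: 40.8
```

```bash
python3 look.py p2 | grep -v wristx; python3 axis.py p2 .597 -.067 .048
```

```text
wrist [ 0.5948 -0.0617  0.1423] [ 0.59375 -0.0637 ] 2541
wrist [ 0.5346 -0.0973  0.1425] [ 0.534  -0.0993] 1529
wrist [ 0.6134 -0.099   0.1394] [ 0.61495 -0.10115] 399
top [ 0.6141 -0.108   0.1405] [ 0.61505 -0.10725] 5
top [ 0.593  -0.1411  0.1433] [ 0.5933  -0.14145] 8
top [ 0.551  -0.1381  0.1416] [ 0.5526  -0.13795] 10
side [ 0.5458 -0.1326  0.1399] [ 0.54605 -0.13335] 5
side [ 0.533  -0.0975  0.1407] [ 0.53265 -0.1    ] 17
side [ 0.5952 -0.0601  0.1419] [ 0.59655 -0.06045] 45
side
few 0.051000000000000004 1
few 0.065 10
0.079 46 [ 0.5961 -0.0671]
wrist
0.051000000000000004 541 [ 0.5969 -0.0668]
0.065 1047 [ 0.5979 -0.0659]
0.079 899 [ 0.5966 -0.0676]
```

step_arm([
  {"fingers": 1, "dx": 0, "dy": 0, "dz": -0.0015, "roll": 0},
  {"fingers": 0.55, "dx": 0, "dy": 0, "dz": -0.0015, "roll": 0},
  {"fingers": 0.3, "dx": 0, "dy": 0, "dz": -0.0015, "roll": 0},
  {"fingers": 0.3, "dx": 0, "dy": 0, "dz": -0.0015, "roll": 0},
  {"fingers": 0.3, "dx": 0, "dy": 0, "dz": -0.02, "roll": 0},
  {"fingers": 0.3, "dx": 0, "dy": 0, "dz": -0.05, "roll": 0},
  {"fingers": 0.3, "dx": 0, "dy": 0, "dz": -0.1, "roll": 0},
  {"fingers": 0.3, "dx": 0, "dy": 0, "dz": -0.1, "roll": 0},
])

```text
time: 13.9
tool_pos: [0.6002, -0.0656, 0.2162]
tcp_rot: [1.628, 2.674, 0.007]
wrist_force: [-0.6, 1.2, 1.1]
width: 0.351
grip_force: 0.0
```

```bash
python3 look.py p3; python3 axis.py p3 .597 -.067 .048;  python3 to.py .4945 .3535 .2
```

```text
wrist [ 0.5344 -0.0981  0.143 ] [ 0.53415 -0.0993 ] 460
wrist [ 0.5964 -0.0661  0.1433] [ 0.5965 -0.0668] 422
wrist [ 0.4604 -0.1377  0.1366] [ 0.46035 -0.13775] 9
wrist [ 0.5747 -0.1005  0.1429] [ 0.5749 -0.1014] 423
wrist [ 0.5525 -0.1344  0.1428] [ 0.5525 -0.1357] 425
wrist [ 0.615  -0.1029  0.1429] [ 0.6155 -0.1039] 395
top [ 0.6149 -0.1053  0.1409] [ 0.61565 -0.1044 ] 15
top [ 0.5939 -0.0653  0.1411] [ 0.59435 -0.06615] 12
side [ 0.5929 -0.1365  0.1415] [ 0.5927 -0.1385] 15
side [ 0.5512 -0.1333  0.1417] [ 0.55135 -0.13305] 16
side [ 0.6145 -0.1012  0.142 ] [ 0.61435 -0.1021 ] 15
side [ 0.5734 -0.0989  0.1417] [ 0.57345 -0.10015] 16
side [ 0.5326 -0.0965  0.1415] [ 0.53245 -0.099  ] 17
side [ 0.5962 -0.0661  0.1415] [ 0.59645 -0.06685] 15
side
few 0.051000000000000004 1
few 0.065 8
0.079 45 [ 0.5959 -0.0684]
wrist
0.051000000000000004 184 [ 0.5968 -0.0667]
0.065 369 [ 0.5984 -0.0654]
0.079 330 [ 0.5956 -0.0684]
t 14.05 pos [ 0.596  -0.0651  0.2093] yaw y 27.3 tool delta [0.4185 0.1019 0.0092]
```

View pics/lp3.png

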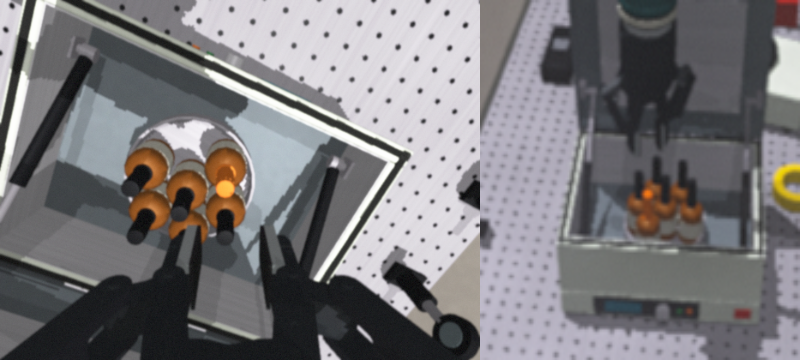

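Bottle b stands upright in its place (orange cap at wrist (225,188)), and the remaining gap is at (185,140). Now for bottle a.

step_arm([
  {"fingers": 0.2, "dx": 0.055, "dy": 0.013, "dz": 0, "roll": 0},
  {"fingers": 0.1, "dx": 0.11, "dy": 0.027, "dz": 0, "roll": 0},
  {"fingers": 0, "dx": 0.17, "dy": 0.041, "dz": 0, "roll": 0},
  {"fingers": 0, "dx": 0.23, "dy": 0.056, "dz": 0, "roll": 0},
  {"fingers": 0, "dx": 0.29, "dy": 0.071, "dz": 0, "roll": 0},
  {"fingers": 0, "dx": 0.35, "dy": 0.085, "dz": 0, "roll": 0},
  {"fingers": 0, "dx": 0.4, "dy": 0.097, "dz": 0.03, "roll": 0},
  {"fingers": 0, "dx": 0.4185, "dy": 0.102, "dz": 0.07, "roll": 0},
])

```text
time: 15.05
tool_pos: [0.4936, 0.3566, 0.1379]
tcp_rot: [-1.63, -2.686, -0.002]
wrist_force: [0.2, -0.3, -0.4]
width: 0.5
grip_force: 0.0
```

step_arm([
  {"fingers": 0, "dx": 0, "dy": 0, "dz": 0, "roll": 0},
  {"fingers": 0, "dx": 0, "dy": 0, "dz": 0, "roll": 0},
])

```text
time: 15.3
tool_pos: [0.4946, 0.3528, 0.1385]
tcp_rot: [-1.634, -2.683, 0.002]
wrist_force: [-0.5, -0.4, 0.1]
width: 0.504
grip_force: 0.0
```

```bash
python3 to.py .4945 .3535 .063
python3 - <<'E'
from loc import *
im,d,P=cloud("wrist")
for r in caps(P,d,.085,.1,(.46,.53),(.31,.39),10): print(*r)
E
```

```text
t 15.3 pos [0.4946 0.3528 0.1385] yaw y 27.3 tool delta [0.0007 0.0003 0.0755]
[0.4931 0.3547 0.0937] [0.49375 0.3538 ] 584
```

step_arm([
  {"fingers": 0, "dx": 0.001, "dy": 0, "dz": 0.04, "roll": 0},
  {"fingers": 0, "dx": 0.001, "dy": 0, "dz": 0.075, "roll": 0},
  {"fingers": 0, "dx": 0.001, "dy": 0, "dz": 0.075, "roll": 0},
  {"fingers": 0.5, "dx": 0.001, "dy": 0, "dz": 0.075, "roll": 0},
  {"fingers": 1, "dx": 0.001, "dy": 0, "dz": 0.075, "roll": 0},
  {"fingers": 1, "dx": 0.001, "dy": 0, "dz": 0.075, "roll": 0},
  {"fingers": 1, "dx": 0.001, "dy": 0, "dz": 0.075, "roll": 0},
  {"fingers": 1, "dx": 0.001, "dy": 0, "dz": 0.075, "roll": 0},
])

```text
time: 16.35
tool_pos: [0.4961, 0.3554, 0.0666]
tcp_rot: [1.632, 2.681, 0.006]
wrist_force: [0.9, -1.2, 7.2]
width: 0.15
grip_force: 39.6
```

step_arm([
  {"fingers": 1, "dx": 0, "dy": 0, "dz": -0.03, "roll": 0},
  {"fingers": 1, "dx": 0, "dy": 0, "dz": -0.08, "roll": 0},
  {"fingers": 1, "dx": 0, "dy": 0, "dz": -0.14, "roll": 0},
  {"fingers": 1, "dx": 0, "dy": 0, "dz": -0.17, "roll": 0},
  {"fingers": 1, "dx": 0, "dy": 0, "dz": -0.17, "roll": 0},
])

```text
time: 16.98
tool_pos: [0.4961, 0.3559, 0.2384]
tcp_rot: [1.632, 2.68, 0.011]
wrist_force: [-0.4, 0.2, -0.8]
width: 0.148
grip_force: 39.1
```

```bash
python3 to.py .5553 -.0635 .235
```

```text
t 16.98 pos [0.4961 0.3559 0.2384] yaw y 27.3 tool delta [-0.3997 -0.14    0.0019]
```

step_arm([
  {"fingers": 1, "dx": -0.05, "dy": -0.018, "dz": 0, "roll": 0},
  {"fingers": 1, "dx": -0.105, "dy": -0.037, "dz": 0, "roll": 0},
  {"fingers": 1, "dx": -0.16, "dy": -0.056, "dz": 0, "roll": 0},
  {"fingers": 1, "dx": -0.22, "dy": -0.077, "dz": 0, "roll": 0},
  {"fingers": 1, "dx": -0.28, "dy": -0.098, "dz": 0, "roll": 0},
  {"fingers": 1, "dx": -0.335, "dy": -0.117, "dz": 0, "roll": 0},
  {"fingers": 1, "dx": -0.38, "dy": -0.133, "dz": 0, "roll": 0},
  {"fingers": 1, "dx": -0.4, "dy": -0.14, "dz": 0, "roll": 0},
])

```text
time: 17.98
tool_pos: [0.5523, -0.0673, 0.2317]
tcp_rot: [-1.636, -2.678, 0.002]
wrist_force: [0.1, 0.1, -1.2]
width: 0.148
grip_force: 39.1
```

step_arm([
  {"fingers": 1, "dx": 0, "dy": 0, "dz": 0, "roll": 0},
  {"fingers": 1, "dx": 0, "dy": 0, "dz": 0, "roll": 0},
  {"fingers": 1, "dx": 0, "dy": 0, "dz": 0, "roll": 0},
])

```text
time: 18.35
tool_pos: [0.5533, -0.0637, 0.2336]
tcp_rot: [-1.631, -2.684, -0.0]
wrist_force: [0.9, 0.5, -0.6]
width: 0.148
grip_force: 39.1
```

```bash
python3 look.py p4;python3 to.py .5553 -.0635 .1146; python3 axis.py p4 .553 -.066 .166
```

```text
wrist [ 0.5337 -0.0982  0.143 ] [ 0.5339  -0.09925] 359
wrist [ 0.5958 -0.0661  0.1429] [ 0.59655 -0.0668 ] 359
wrist [ 0.5466 -0.1361  0.1423] [ 0.5467  -0.13655] 50
wrist [ 0.6175 -0.1004  0.1426] [ 0.61735 -0.1021 ] 125
top [ 0.5746 -0.1033  0.1434] [ 0.57425 -0.1032 ] 11
top [ 0.5314 -0.0996  0.1423] [ 0.53285 -0.09855] 12
side [ 0.5927 -0.1352  0.1425] [ 0.59285 -0.1372 ] 15
side [ 0.6143 -0.1006  0.141 ] [ 0.61435 -0.10305] 18
side [ 0.5777 -0.0984  0.1416] [ 0.57815 -0.09965] 6
side [ 0.5321 -0.0972  0.1402] [ 0.53235 -0.09905] 16
side [ 0.5961 -0.0646  0.1421] [ 0.5963  -0.06615] 16
t 18.5 pos [ 0.5535 -0.0641  0.234 ] yaw y 27.4 tool delta [-0.0003  0.0019  0.1194]
side
0.169 36 [ 0.5522 -0.0655]
0.183 43 [ 0.5526 -0.0645]
0.197 44 [ 0.5522 -0.0649]
wrist
0.169 282 [ 0.5529 -0.0648]
0.183 486 [ 0.5528 -0.0643]
0.197 697 [ 0.553  -0.0645]
```

step_arm([
  {"fingers": 1, "dx": 0, "dy": 0.002, "dz": 0, "roll": 0},
  {"fingers": 1, "dx": 0, "dy": 0.002, "dz": 0.03, "roll": 0},
  {"fingers": 1, "dx": 0, "dy": 0.002, "dz": 0.06, "roll": 0},
  {"fingers": 1, "dx": 0, "dy": 0.002, "dz": 0.085, "roll": 0},
  {"fingers": 1, "dx": 0, "dy": 0.002, "dz": 0.1, "roll": 0},
  {"fingers": 1, "dx": 0, "dy": 0.002, "dz": 0.11, "roll": 0},
  {"fingers": 1, "dx": 0, "dy": 0.002, "dz": 0.113, "roll": 0},
  {"fingers": 1, "dx": 0, "dy": 0.002, "dz": 0.113, "roll": 0},
])

```text
time: 19.5
tool_pos: [0.5556, -0.0643, 0.1213]
tcp_rot: [1.634, 2.683, 0.0]
wrist_force: [0.9, -0.8, -1.2]
width: 0.147
grip_force: 39.3
```

```bash
python3 look.py p5;python3 to.py .556 -.0635 .1146; python3 axis.py p5 .556 -.064 .053
```

```text
wrist [ 0.5519 -0.0576  0.1423] [ 0.55225 -0.0583 ] 1670
wrist [ 0.5305 -0.0935  0.1368] [ 0.5305  -0.09355] 7
wrist [ 0.5936 -0.0609  0.1368] [ 0.59345 -0.06095] 6
wrist [ 0.5736 -0.0994  0.1422] [ 0.5744  -0.10065] 988
top [ 0.5513 -0.1407  0.1407] [ 0.55115 -0.14065] 4
top [ 0.5364 -0.1005  0.1418] [ 0.5355 -0.0998] 8
side [ 0.6149 -0.0999  0.1408] [ 0.61435 -0.10065] 10
side [ 0.5285 -0.0964  0.1384] [ 0.52915 -0.0964 ] 4
side [ 0.5964 -0.0654  0.1417] [ 0.59655 -0.06595] 16
side [ 0.5539 -0.0572  0.1423] [ 0.5546  -0.05805] 40
t 19.65 pos [ 0.5557 -0.0643  0.1216] yaw y 27.3 tool delta [0.0006 0.0006 0.007 ]
side
few 0.056 1
0.07 17 [ 0.5559 -0.065 ]
0.08399999999999999 45 [ 0.5562 -0.0654]
wrist
0.056 672 [ 0.5554 -0.0607]
0.07 1051 [ 0.5554 -0.0639]
0.08399999999999999 1030 [ 0.5557 -0.0653]
```

step_arm([
  {"fingers": 1, "dx": 0, "dy": 0, "dz": 0.003, "roll": 0},
  {"fingers": 1, "dx": 0, "dy": 0, "dz": 0.006, "roll": 0},
  {"fingers": 1, "dx": 0, "dy": 0, "dz": 0.008, "roll": 0},
  {"fingers": 1, "dx": 0, "dy": 0, "dz": 0.0085, "roll": 0},
  {"fingers": 1, "dx": 0, "dy": 0, "dz": 0.0085, "roll": 0},
])

```text
time: 20.27
tool_pos: [0.5564, -0.0648, 0.1156]
tcp_rot: [1.633, 2.681, 0.001]
wrist_force: [-4.8, -0.8, 14.3]
width: 0.153
grip_force: 41.1
```

step_arm([
  {"fingers": 1, "dx": 0, "dy": 0, "dz": -0.0015, "roll": 0},
  {"fingers": 0.55, "dx": 0, "dy": 0, "dz": -0.0015, "roll": 0},
  {"fingers": 0.3, "dx": 0, "dy": 0, "dz": -0.0015, "roll": 0},
  {"fingers": 0.3, "dx": 0, "dy": 0, "dz": -0.0015, "roll": 0},
  {"fingers": 0.3, "dx": 0, "dy": 0, "dz": -0.02, "roll": 0},
  {"fingers": 0.3, "dx": 0, "dy": 0, "dz": -0.05, "roll": 0},
  {"fingers": 0.3, "dx": 0, "dy": 0, "dz": -0.1, "roll": 0},
  {"fingers": 0.3, "dx": 0, "dy": 0, "dz": -0.1, "roll": 0},
])

```text
time: 21.28
tool_pos: [0.5592, -0.0649, 0.2194]
tcp_rot: [1.628, 2.674, 0.007]
wrist_force: [-0.0, -0.5, 0.1]
width: 0.349
grip_force: 0.0
```

step_arm([
  {"fingers": 0.3, "dx": 0.05, "dy": 0, "dz": -0.05, "roll": 0},
  {"fingers": 0.3, "dx": 0.1, "dy": 0, "dz": -0.08, "roll": 0},
  {"fingers": 0.3, "dx": 0.15, "dy": 0, "dz": -0.08, "roll": 0},
  {"fingers": 0.3, "dx": 0.2, "dy": 0, "dz": -0.08, "roll": 0},
  {"fingers": 0.3, "dx": 0.24, "dy": 0, "dz": -0.08, "roll": 0},
  {"fingers": 0.3, "dx": 0.24, "dy": 0, "dz": -0.08, "roll": 0},
])

```text
time: 22.02
tool_pos: [0.4438, 0.1508, 0.2926]
tcp_rot: [-1.628, -2.686, -0.001]
wrist_force: [0.9, 0.5, 0.1]
width: 0.352
grip_force: 0.0
```

```bash
python3 look.py p6
python3 - <<'E'
from h import *
z=np.load("top_p6.npz"); P,d=z["P"],z["d"]
m=(d>0)&(P[...,2]>.2)&(abs(P[...,0]-.58)<.16)&(P[...,1]<-.1)&(P[...,1]>-.3); q=P[m]; print("lid",m.sum(),np.percentile(q[:,1],[2,50,98]).round(3),q[:,2].max())
cv2.imwrite("pics/fin.png",cv2.resize(z["im"][130:260,110:390],(790,367),interpolation=cv2.INTER_CUBIC))
E
```

```text
wrist [ 0.552  -0.0599  0.1368] [ 0.5524  -0.06015] 10
top [ 0.6154 -0.1038  0.1422] [ 0.61505 -0.10275] 18
top [ 0.596  -0.0665  0.1429] [ 0.5967  -0.06595] 20
top [ 0.5924 -0.1372  0.1419] [ 0.59265 -0.1373 ] 22
top [ 0.5742 -0.1007  0.1419] [ 0.5738  -0.10065] 20
top [ 0.5544 -0.0644  0.1422] [ 0.555   -0.06405] 21
top [ 0.5519 -0.1349  0.1417] [ 0.55185 -0.1349 ] 22
top [ 0.5332 -0.0988  0.1417] [ 0.53305 -0.0986 ] 21
side [ 0.5927 -0.1375  0.1418] [ 0.5932 -0.1384] 13
side [ 0.5512 -0.1334  0.1417] [ 0.55135 -0.1344 ] 16
side [ 0.6144 -0.1011  0.1415] [ 0.6143  -0.10185] 16
side [ 0.5738 -0.0993  0.1409] [ 0.57345 -0.10165] 17
side [ 0.5328 -0.0977  0.1422] [ 0.53265 -0.0986 ] 14
side [ 0.5963 -0.0656  0.1419] [ 0.5963 -0.0659] 15
side [ 0.5544 -0.0611  0.1419] [ 0.5547 -0.0623] 16
lid 1631 [-0.227 -0.204 -0.185] 0.3888541970404418
```

View pics/fin.png

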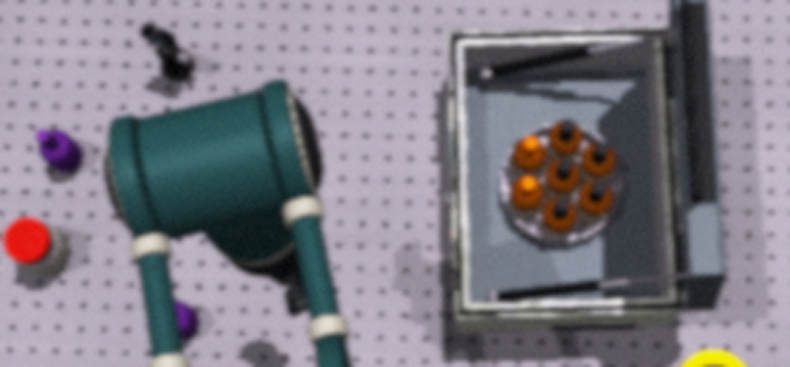

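All seven bottles stand six around one at about (562,180), the two orange caps at (529,150) and (526,187). The lid is open and unchanged since the earlier reading, and the robot is clear.

```bash
python3 -c "
from workcell import *
print(finish_job())"
```

```text
the job is handed in; nothing more can be done
None
```

The job is handed in: the final pictures show the lid standing open on its struts and all seven bottles upright on the tray floor, six around one, with the robot clear; the jar, tape and lens post were not touched. No verdict came back.

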